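# Load the locking display bay on the shop counter

## Task

Restock the small display bay on the counter: set the long narrow carton upright between the bay's two guide rails, slide it fully home under the clear roof against the back stop, then turn the lock collar by its finger pin round to its locked mark so that the bar lies straight across the lane behind the carton. Leave everything else on the counter where it is.

Things in the scene. Friction and masses are not known exactly. Their poses are not given: they have to be found in the camera images.
- bay: Fixed display bay, lane running to the right. Origin on the counter, on the lane's centre line, below the roof's front edge; x runs along the lane from open mouth to back stop, y left of it, z up. Foot plate top at z = 6 mm. Two rails along x from -110 to +108 mm, inner faces at y = +-30 mm, 8 mm thick, tops at z = 26 mm. Back stop's face at x = 108 mm, top at z = 36 mm. Open above for x < 0.
- roof_edge (a point): Middle of the lower front edge of the bay's clear roof, 156 mm above the counter. The roof reaches 120 mm back from here and 68 mm to each side; its underside is at 160 mm, its top at 174 mm. It stands on four uprights 10 x 8 mm at bay x = 34 and 103, y = +-55 mm. A gripper must lean back towards the mouth (more than about 22 degrees from vertical) to work at this edge.
- lane_home (a point): Where the carton's origin lies when it is fully home: bay x = 60, y = 0, z = 6 mm. Its near end is then 12 mm inside the roof's edge.
- gift_box: Long narrow closed carton with a paper-covered lid, 96 mm long (its x) by 50 mm wide (its y) by 60 mm high, about 0.22 kg; origin at the centre of its underside, z up. It stands on the counter among the other stock and is the only one that fits the lane; either end may go first.
- collar (a joint): Angle of the lock collar (rad), captive on an upright post on the left of the lane; turns about the vertical, counter-clockwise from above as it grows, and stays where left (friction 0.05 N m). 0 = fully open, 2.27 = end stop at the locked mark. Starts open (0 to 0.4). Its retaining bar, 8 mm wide, z = 32 to 44 mm, reaches 105 mm from the axis; at 2.27 it lies across the lane along bay -y.
- collar_hinge (a point): Point on the collar's vertical axis, at bay x = -4, y = 65, z = 32 mm. Collar: diameter 36 mm, top at z = 46 mm; its post ends at z = 50 mm.
- collar_pin (a point): Point on the axis of the collar's finger pin at z = 82 mm, the height to pinch it. The pin is round, upright, 12 mm in diameter, 50 mm from the collar's axis, on a short arm 45 degrees behind the bar (clockwise from above). Its top is at z = 102 mm; it stands free above the arm (z = 44 mm).
- lock_mark (a point): The locked mark: a white tick on top of the right-hand rail (a second one on the foot plate beside it), at bay x = -4, y = -40 mm. The bar's end stands over it when locked.
- square_box: Bystander: square closed carton 76 x 76 x 50 mm, loose; origin at the centre of its underside.
- tin: Bystander: round closed metal tin, diameter 74 mm, 55 mm high, loose; origin at the centre of its underside.
- spool: Bystander: white ribbon spool, diameter 56 mm, 36 mm high, loose, near the tin and cartons; origin at the centre of its underside.
- mug: Bystander: white mug, diameter 76 mm, 90 mm high, loose, on the right; origin at the centre of its underside.
There are look-alikes about, which are no part of the job. Leave any green or purple look-alike of the gift_box alone.

How it is judged:
On the way, in this order (a step that is already met when the one before it is completed fails the run):
1. the carton is in the lane, upright and fully home against the back stop (within 7 mm) (x of gift_box in the frame of bay between 0.053 and 0.066 m and y of gift_box in the frame of bay between -0.01 and 0.01 m and z of gift_box in the frame of bay below 0.012 m and angle between gift_box's own z axis and vertical below 0.1 rad), for 0.2 s.
2. then the collar is turned to its locked mark (within 0.12 rad) (value of joint collar above 2.15 rad), for 0.2 s.
At the end, for the whole second after the job is handed in: The long carton stands upright (within 0.1 rad) on the bay's foot plate between the rails (within 10 mm of the centre line), at rest, pushed home to within 7 mm of the back stop, and the collar is at its locked mark (at least 2.15 of 2.27 rad), its bar across the lane behind the carton (all of step 1 and linear speed of gift_box below 0.02 m/s and value of joint collar above 2.15 rad); the robot touches nothing.
It fails at once if another loose thing on the counter (square carton, tin, spool or mug) is shifted by more than 30 mm (distance of any of square_box, tin, spool, mug from where it was at the start of the episode above 0.03 m).
It also fails if it takes over 72 s, if anything falls off the work surface, if the arm or the gripper's body presses on something with over 40 N, if the wrist force passes 120 N, or if a joint passes its speed limit or range.

## Robot

A 6-joint arm with a two-finger parallel gripper is mounted at the origin on the work surface. World frame = base frame: x ahead of the robot, y to its left, z up, the work surface at z = 0. Lengths are in m, angles in rad, forces in N, time in s.
With the tool pointing down it reaches from about 0.375 to 0.925 m from the base axis. Payload 5.7 kg.
Tool frame: the origin (TCP) lies midway between the tips of the shut fingers; the grasp point (between the pads) lies 19 mm behind it; z points along the fingers, x is the direction in which the jaws open and shut, and the axes are right-handed (so a half turn about z gives the same grasp; the last joint's range is limited). The gripper opens to 88 mm and grips with 3 to 60 N. Pads are 20 mm wide; open, the fingers measure 115 mm over their backs; the gripper's body (75 mm by 178 mm) begins 61 mm behind the grasp point.
Start: joints at [-1.41, 0.359, 1.51, -0, 1.272, -0.115], TCP at [0.163, -0.577, 0.223] pointing down, gripper open.
Joint ranges: [-2.97, 2.97], [-1.01, 2.36], [0.21, 2.38], [-0.96, 4.11], [0.2, 2.71], [-2.98, 2.98]. Speed limits (rad/s): [2.39, 2.39, 3.14, 3.14, 3.14, 3.14].

## Interface

Orientations are given as a unit quaternion [x, y, z, w].
In Python, from bench import move_ptp, servo_line, goto_joints, move_gripper, sleep, inverse_kinematics, capture, PlanningError, close_job, spot_in, silhouettes, current_clock, current_joint_pos, current_qvel, current_joint_torque, current_position, current_orientation, current_force, current_torque, current_finger_gap gives the robot as it stands. Calls block until the motion is done:
- move_ptp(position, orientation): joint-space move of the TCP to a pose.
- servo_line(position, orientation=None, rate=0.15, contact_N=None): straight line of the TCP; orientation=None keeps the orientation; rate is the mean speed in m/s. With contact_N (N) it stops when the force on the tool has changed by that much, and returns True; else False.
- goto_joints(angles): joint-space move.
- move_gripper(opening): finger opening in m; the grip force is fixed at half the most; returns when the fingers have stopped.
- sleep(seconds).
- inverse_kinematics(position, orientation): joint angles nearest the present ones, or None.
- capture(name): name is "side" or "top" or "wrist"; returns a dict with "image" (480x640x3 uint8, blue, green, red), "range_z" (480x640 float32, m along the optical axis (not along the pixel's ray), 0 where there is no reading), "intrinsics" (3x3 intrinsics, pixels), "k1" (the pictures are not rectified: a ray, as slopes to the right and down, at radius r is drawn at 1 + k1 r^2 times it, then the intrinsics apply), "R" (3x3) and "t" (3): a world point X has camera coordinates R X + t. Camera axes: x right, y down, z forward; pixel columns grow to the right and rows downward; lengths in m; the calibration is good to about 2 mm. A picture is of the moment at which its call begins.
A pose or a line that the arm cannot do raises PlanningError and nothing moves.
- close_job(): hands the job in, once; it reports no verdict.
Trained networks look in the newest picture that a camera, given by its name, has taken for a name from the list of things; names that differ only in an ending like _2 or _b are one class to them, and where a whole thing is asked for, a point or a joint stands for the part that bears it (a point fixed in the world has none). Each returns a list of dicts, best first, with "conf" (0 to 1); they miss things now and then, are a little off and sometimes report something else, mostly with a low value. They report only what shows in the picture. A call takes as long as a camera call. They do not tell look-alikes from the thing itself.
- spot_in(camera, query): "xy" ([column, row] in pixels, amid what is visible of it).
- silhouettes(camera, query): "region" (480x640 bool, what is visible of it) and "xy" ([column, row] in pixels, amid what is visible of it).
Readings, each from a call of its own:
- current_clock(): time.
- current_joint_pos(): joint angles.
- current_qvel(): joint speeds.
- current_joint_torque(): joint torques, N m.
- current_position(): TCP position.
- current_orientation(): TCP orientation.
- current_force(): force on the tool from outside, world axes, zero at the start.
- current_torque(): the same for the moment, N m.
- current_finger_gap(): finger opening in m.
Only numpy, scipy, OpenCV 4.12 (cv2) and the standard library are available. Lean on these libraries where they do the work, as an engineer would, in place of code of your own. Each camera call takes 0.05 s, during which the arm holds its last target.

## Working session

There is one attempt and no reset: what is moved stays moved. The work goes in short steps, each a Python script; the robot and the scene stay as the last script left them, time stands still between calls to the robot, and variables do not carry over. Pictures are saved under pics/ and viewed, and the job is handed in when it is done.

```bash
ls; mkdir -p pics; python3 - <<'E'
from bench import *
import cv2
print(current_clock())
for n in ["side","top","wrist"]:
    c=capture(n); cv2.imwrite(f"pics/{n}0.png",c["image"]); print(n,c["intrinsics"].tolist(),c["k1"],c["R"].tolist(),c["t"].tolist())
    for q in ["gift_box","bay","collar","collar_pin","roof_edge","lock_mark","square_box","tin","spool","mug"]:
        try: print(q,[(round(d["conf"],2),[round(float(v)) for v in d["xy"]]) for d in spot_in(n,q)])
        except Exception as e: print(q,e)
print(current_clock(),current_orientation())
E
```

```text
pics
0.0
side [[607.6344672630855, 0.0, 327.2846536425001], [0.0, 607.6344672630855, 231.4412708384231], [0.0, 0.0, 1.0]] -0.1468505203526534 [[-0.9942610815737107, -0.10691714318653832, -0.003691362987291916], [-0.07293808556235556, 0.7027121205366619, -0.7077257317106441], [0.078261978906575, -0.7033949105187624, -0.7064776447375596]] [0.5192235467361973, 0.14283482036050707, 1.3370414808532816]
gift_box [(0.81, [393, 265]), (0.74, [416, 321]), (0.62, [344, 327])]
bay [(0.65, [307, 213]), (0.53, [270, 225]), (0.34, [243, 318])]
collar [(0.59, [269, 228])]
collar_pin [(0.69, [269, 225])]
roof_edge [(0.56, [306, 218])]
lock_mark [(0.97, [308, 215])]
square_box [(0.66, [340, 416]), (0.52, [268, 226])]
tin [(0.93, [270, 365]), (0.51, [339, 143]), (0.17, [271, 228])]
spool [(0.75, [244, 318])]
mug [(0.95, [339, 144])]
top [[535.4254060865339, 0.0, 321.8246769716565], [0.0, 535.4254060865339, 238.23244623458558], [0.0, 0.0, 1.0]] 0.0017461137799934304 [[0.032918726797836556, -0.999443829676175, 0.005328109254769411], [-0.9771004450318844, -0.03330315991918829, -0.2101561796804705], [0.21
[... 383 characters left out ...]
0.81, [367, 214])]
square_box [(0.72, [150, 260])]
tin [(0.74, [192, 201])]
spool [(0.72, [241, 172])]
mug [(0.78, [466, 234])]
wrist [[354.6331734591763, 0.0, 318.7900586544074], [0.0, 354.6331734591763, 240.05818379468732], [0.0, 0.0, 1.0]] -0.06429751782100299 [[0.2730303946961658, -0.9620050343379501, 0.0008470422055756053], [-0.9192556141526128, -0.2606377507579898, 0.2950204717112378], [-0.2835904078437089, -0.08132820413766775, -0.955490556620411]] [-0.6005995633602019, -0.03500269706609753, 0.3905646479863917]
gift_box []
bay []
collar []
collar_pin []
roof_edge []
lock_mark []
square_box []
tin []
spool []
mug []
1.65 [ 7.97583872e-01 -6.03208060e-01 -4.18140637e-05 -3.70046375e-05]
```

View pics/side0.png

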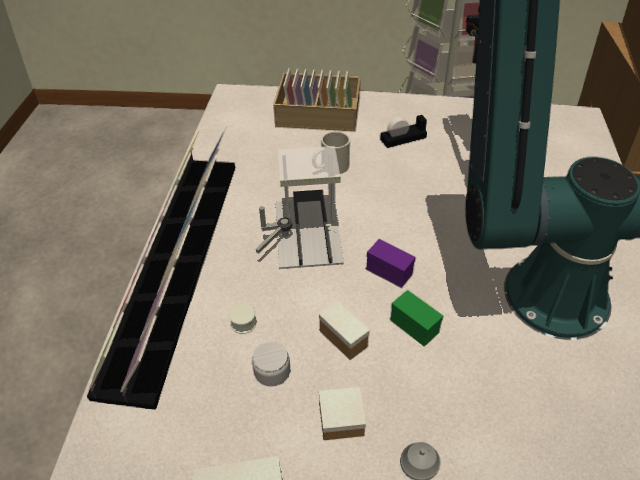

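View pics/top0.png

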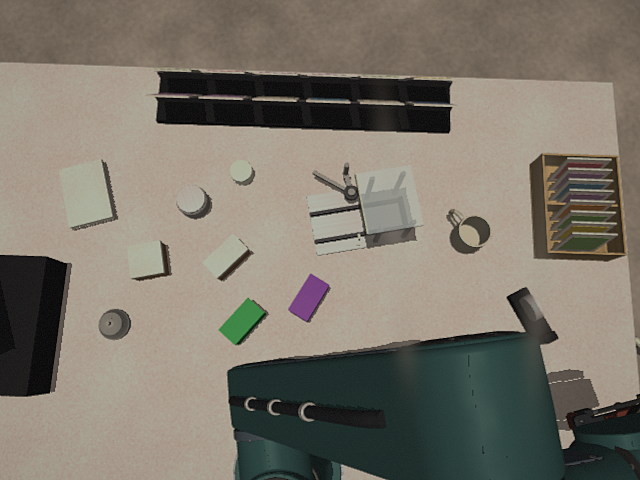

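```bash
python3 - <<'E'
import cv2
im=cv2.imread("pics/top0.png"); cv2.imwrite("pics/topc.png",cv2.resize(im[130:350,120:500],(760,440),interpolation=cv2.INTER_CUBIC))
im=cv2.imread("pics/side0.png"); cv2.imwrite("pics/sidec.png",cv2.resize(im[150:350,180:440],(780,600),interpolation=cv2.INTER_CUBIC))
E
```

```text
(no output)
```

View pics/topc.png

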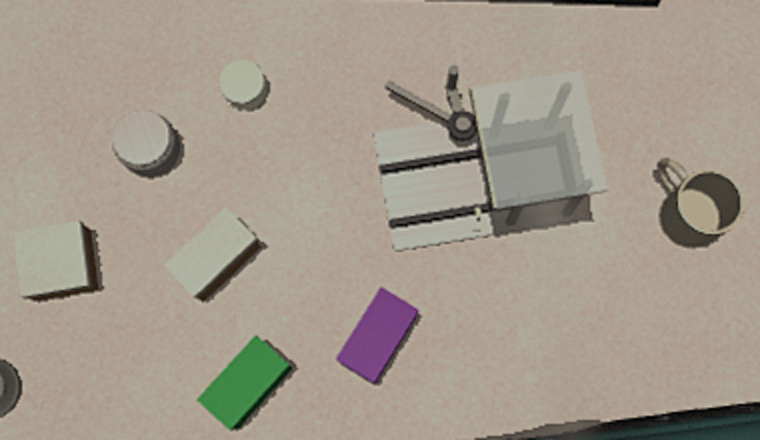

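View pics/sidec.png

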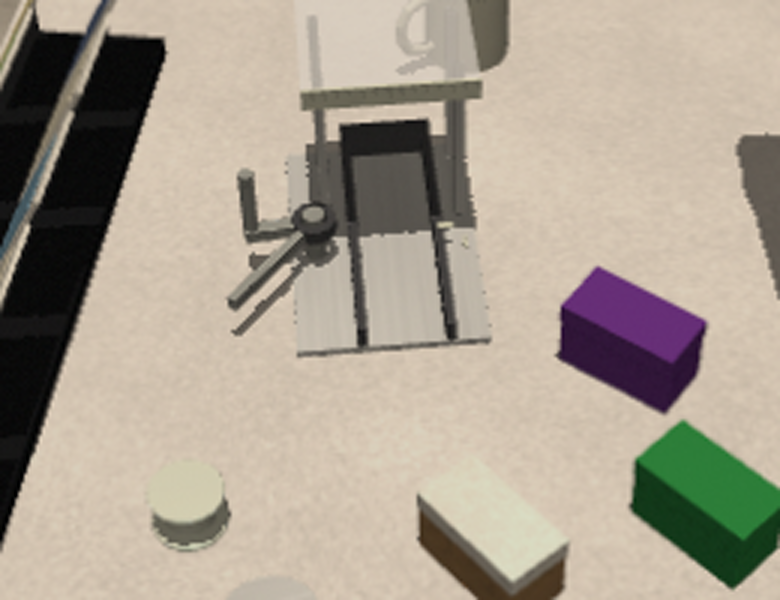

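```bash
cat > h.py <<'E'
import numpy as np, cv2
from bench import *
def rays(c,px):
    px=np.atleast_2d(np.asarray(px,float)); K=c["intrinsics"]
    d=np.stack([(px[:,0]-K[0,2])/K[0,0],(px[:,1]-K[1,2])/K[1,1]],1); u=d.copy()
    for _ in range(20): u=d/(1+c["k1"]*(u**2).sum(1,keepdims=True))
    return np.c_[u,np.ones(len(u))]
def cloud(c,mask=None):
    z=c["range_z"]; m=z>0
    if mask is not None: m&=mask
    v,u=np.nonzero(m); P=rays(c,np.c_[u,v])*z[v,u][:,None]
    return (P-c["t"])@c["R"], np.c_[u,v]
def at_z(c,px,h):
    r=rays(c,px)@c["R"]; o=-c["R"].T@c["t"]
    return o+r*((h-o[2])/r[:,2])[:,None]
def tri(cs,pxs):
    A=np.zeros((3,3));b=np.zeros(3)
    L=[]
    for c,p in zip(cs,pxs):
        r=(rays(c,p)@c["R"])[0]; r/=np.linalg.norm(r); o=-c["R"].T@c["t"]; M=np.eye(3)-np.outer(r,r); A+=M;b+=M@o; L.append((o,r,M))
    X=np.linalg.solve(A,b); return X,[round(float(np.linalg.norm(M@(X-o)))*1000,1) for o,r,M in L]
def proj(c,X):
    p=np.atleast_2d(X)@c["R"].T+c["t"]; u=p[:,:2]/p[:,2:]; u=u*(1+c["k1"]*(u**2).sum(1,keepdims=True))
    K=c["intrinsics"]; return np.c_[u[:,0]*K[0,0]+K[0,2],u[:,1]*K[1,1]+K[1,2]]
E
python3 - <<'E'
from h import *
import pickle
T=capture("top");S=capture("side"); pickle.dump((T,S),open("ts.pkl","wb"))
np.set_printoptions(precision=4,suppress=True)
for nm,c,g in (("top",T,(228,258)),("side",S,(344,327))):
    for d in silhouettes(nm,"gift_box"):
        if np.hypot(*(np.array(d["xy"])-g))<15:
            P,_=cloud(c,d["region"]); zt=np.percentile(P[:,2],90); Q=P[np.abs(P[:,2]-zt)<.008]
            print(nm,"gift",d["conf"],len(P),zt,np.median(Q[:,2]),cv2.minAreaRect((Q[:,:2]*1000).astype(np.float32)))
print("hinge/pin side px zone")
for nm,c in (("top",T),("side",S)):
    for q in ["collar","collar_pin","bay"]:
        for d in silhouettes(nm,q)[:1]:
            P,uv=cloud(c,d["region"]); print(nm,q,d["conf"],len(P),P.min(0),P.max(0)); pickle.dump(d,open(f"{nm}_{q}.pkl","wb"))
# cloud for bay zone
P,uv=cloud(T); m=(uv[:,0]>300)&(uv[:,0]<430)&(uv[:,1]>155)&(uv[:,1]<260)
print(np.histogram(P[m,2],bins=np.arange(-.01,.2,.006)))
P,uv=cloud(S); m=(uv[:,0]>250)&(uv[:,0]<350)&(uv[:,1]>145)&(uv[:,1]<270)
print(np.histogram(P[m,2],bins=np.arange(-.01,.2,.006)))
print(current_clock())
E
```

```text
top gift 0.55 1163 0.06294080313388604 0.06023455235937576 ((471.7669372558594, 164.5790557861328), (52.58262252807617, 95.34262084960938), 46.82065963745117)
side gift 0.91 1754 0.061454382402501194 0.05959509060135119 ((471.41619873046875, 165.16259765625), (55.41672134399414, 99.13874053955078), 45.71556091308594)
hinge/pin side px zone
top collar 0.8 321 [ 0.6205 -0.1382 -0.006 ] [ 0.6922 -0.0335  0.1035]
top collar_pin 0.76 401 [ 0.6205 -0.1406 -0.0014] [ 0.7118 -0.031   0.1063]
top bay 0.56 7670 [ 0.4871 -0.3011 -0.0065] [ 0.7254 -0.0177  0.1777]
side collar 0.67 455 [ 0.6206 -0.1386  0.0307] [ 0.6923 -0.0283  0.1041]
side collar_pin 0.61 500 [ 0.6206 -0.1996 -0.0051] [ 0.7171 -0.0283  0.1041]
side bay 0.77 7126 [ 0.4906 -0.4763 -0.005 ] [ 0.7171 -0.0135  0.178 ]
(array([ 420, 4480, 3295,  598,   62,  222,  177,   35,  173,  182,   36,
          9,   14,   10,   12,    8,   10,   14,   22,    6,    5,    1,
          0,    0,    0,    0,    0,    9,  188, 2796,  572,   13,    0,
          0]), array([-0.01 , -0.004,  0.002,  0.008,  0.014,  0.02 ,  0.026,  0.032,
        0.038,  0.044,  0.05 ,  0.056,  0.062,  0.068,  0.074,  0.08 ,
        0.086,  0.092,  0.098,  0.104,  0.11 ,  0.116,  0.122,  0.128,
        0.134,  0.14 ,  0.146,  0.152,  0.158,  0.164,  0.17 ,  0.176,
        0.182,  0.188,  0.194]))
(array([ 300, 3916, 3437,  528,  107,  355,  271,  198,  244,  192,   63,
         45,   48,   53,   50,   44,   38,   33,   35,   12,   13,   17,
          9,    3,    0,    0,    0,   50,  166, 1640,  348,    4,    0,
          0]), array([-0.01 , -0.004,  0.002,  0.008,  0.014,  0.02 ,  0.026,  0.032,
        0.038,  0.044,  0.05 ,  0.056,  0.062,  0.068,  0.074,  0.08 ,
        0.086,  0.092,  0.098,  0.104,  0.11 ,  0.116,  0.122,  0.128,
        0.134,  0.14 ,  0.146,  0.152,  0.158,  0.164,  0.17 ,  0.176,
        0.182,  0.188,  0.194]))
2.15
```

```bash
python3 - <<'E'
from h import *
import pickle
np.set_printoptions(precision=4,suppress=True)
T,S=pickle.load(open("ts.pkl","rb"))
for nm,c,b in (("top",T,(300,430,155,260)),("side",S,(240,350,140,270))):
    P,uv=cloud(c); m=(uv[:,0]>b[0])&(uv[:,0]<b[1])&(uv[:,1]>b[2])&(uv[:,1]<b[3]); P=P[m]
    R=P[(P[:,2]>.164)&(P[:,2]<.185)]
    lo,hi=np.percentile(R[:,:2],[.3,99.7],axis=0)
    print(nm,"roof",cv2.minAreaRect((R[:,:2]*1000).astype(np.float32)),np.median(R[:,2]))
    r=cv2.minAreaRect((R[:,:2]*1000).astype(np.float32))
    # rails: points z 22..30
    Q=P[(P[:,2]>.021)&(P[:,2]<.031)]
    # dir guess
    for sgn,name in((1,'L'),(-1,'R')):
        pass
    np.save(f"rail_{nm}.npy",Q)
    H=P[(P[:,2]>.0)&(P[:,2]<.2)]
    for z0,z1,n in((.08,.11,"pin"),(.044,.056,"collar"),(.034,.044,"bar")):
        A=P[(P[:,2]>z0)&(P[:,2]<z1)]; print(n,len(A),np.median(A,axis=0),A.min(0),A.max(0))
    b=cv2.minAreaRect
# fit: model angle th, origin; use both rail sets
from scipy.optimize import least_squares
Q=np.vstack([np.load("rail_top.npy"),np.load("rail_side.npy")])[:,:2]
def f(p,Q):
    th,c=p; n=np.array([-np.sin(th),np.cos(th)]); y=Q@n-c
    return np.abs(np.abs(y)-.034)
best=min((least_squares(lambda p:np.minimum(f(p,Q),.02),[th,c],loss="soft_l1",f_scale=.003) for th in np.arange(-1.75,-1.3,.05) for c in np.arange(.4,.75,.02)),key=lambda r:r.cost)
th,c=best.x; d=np.array([np.cos(th),np.sin(th)]);n=np.array([-d[1],d[0]])
print("rails",th,np.degrees(th),c,len(Q),np.median(f(best.x,Q)))
x=Q@d; y=Q@n-c; k=np.abs(np.abs(y)-.034)<.006; print("x range",np.percentile(x[k],[0,1,50,99,100]))
E
```

```text
top roof ((587.8483276367188, -197.33447265625), (137.75013732910156, 123.98075866699219), 11.778429985046387) 0.16788063439365156
pin 60 [ 0.6798 -0.1123  0.0975] [ 0.5238 -0.2567  0.0812] [ 0.6911 -0.1031  0.108 ]
collar 218 [ 0.644  -0.1182  0.0466] [ 0.5242 -0.2572  0.0441] [ 0.6883 -0.031   0.0552]
bar 200 [ 0.6609 -0.1045  0.0418] [ 0.5248 -0.2562  0.034 ] [ 0.6877 -0.0287  0.044 ]
side roof ((587.3897705078125, -197.60382080078125), (136.62606811523438, 132.94317626953125), 11.754164695739746) 0.16784795918101217
pin 194 [ 0.5686 -0.1807  0.0897] [ 0.507  -0.3986  0.0801] [ 0.6923 -0.0996  0.109 ]
collar 305 [ 0.6333 -0.126   0.0473] [ 0.5062 -0.4457  0.044 ] [ 0.6909 -0.0338  0.0559]
bar 384 [ 0.6461 -0.1111  0.0396] [ 0.5062 -0.4452  0.034 ] [ 0.6911 -0.0283  0.044 ]
rails -1.3655630281729483 -78.24099817341427 0.5346540366568968 949 0.0024717564914930323
x range [0.1417 0.1444 0.2251 0.3655 0.3707]
```

```bash
cat >> h.py <<'E'
from scipy.spatial.transform import Rotation as Rot
TH=np.radians(-78.24); D=np.array([np.cos(TH),np.sin(TH),0]); N=np.array([-D[1],D[0],0]); Z=np.array([0,0,1.])
O=.253*D+.535*N
def bay(x,y,z): return O+np.array([x,y,z])@np.array([D,N,Z])/1000
def ori(phi_deg):  # tool down
    a=np.radians(phi_deg); x=np.array([np.cos(a),np.sin(a),0]); z=-Z
    return Rot.from_matrix(np.c_[x,np.cross(z,x),z]).as_quat()
def lean(t):
    t=np.radians(t); z=-np.cos(t)*Z+np.sin(t)*D
    return Rot.from_matrix(np.c_[N,np.cross(z,N),z]).as_quat(), z
E
python3 - <<'E'
from h import *
np.set_printoptions(precision=3,suppress=True)
print(O)
for z in(.25,.029): print("pick",inverse_kinematics([.4715,.165,z],ori(46.3)))
for z in(200,37): print("place",inverse_kinematics(bay(-60,0,z),ori(11.76)))
for t in(30,35,40):
    q,zz=lean(t)
    print(t,inverse_kinematics(bay(-150,0,35),q),inverse_kinematics(bay(10,0,35),q))
    for a in(99,140,180,225):
        p=bay(-4+50*np.cos(np.radians(a)),65+50*np.sin(np.radians(a)),82)+.019*zz
        print(a,inverse_kinematics(p,q))
E
```

```text
[ 0.575 -0.139  0.   ]
pick [ 0.198  0.187  1.684 -0.     1.27  -0.61 ]
pick [ 0.198  0.487  1.916 -0.     0.738 -0.61 ]
place [-0.262  0.336  1.607 -0.     1.199 -0.468]
place [-0.262  0.541  1.756 -0.     0.844 -0.468]
30 [ 0.24   0.602  1.844 -0.721  0.858  0.562] [-0.057  0.6    1.849 -0.818  0.723  0.374]
99 [ 0.007  0.659  1.57  -0.665  0.918  0.217]
140 [ 0.049  0.639  1.617 -0.672  0.917  0.271]
180 [ 0.061  0.606  1.695 -0.692  0.887  0.316]
225 [ 0.026  0.573  1.776 -0.726  0.835  0.331]
35 [ 0.292  0.637  1.839 -0.809  0.91   0.678] [-0.006  0.629  1.863 -0.952  0.759  0.538]
99 [ 0.048  0.68   1.583 -0.779  0.938  0.337]
140 [ 0.092  0.662  1.627 -0.782  0.942  0.39 ]
180 [ 0.105  0.631  1.704 -0.802  0.917  0.439]
225 [ 0.073  0.599  1.786 -0.843  0.866  0.467]
40 [ 0.34   0.677  1.831 -0.883  0.969  0.778] None
99 [ 0.086  0.706  1.592 -0.886  0.969  0.451]
140 [ 0.131  0.69   1.633 -0.883  0.978  0.5  ]
180 [ 0.147  0.661  1.709 -0.902  0.957  0.554]
225 [ 0.117  0.631  1.794 -0.947  0.909  0.592]
```

```bash
python3 - <<'E'
from h import *
np.set_printoptions(precision=4,suppress=True)
p=current_position(); servo_line([p[0],p[1],.30],rate=.3)
move_ptp([.445,.15,.27],ori(46.3))
W=capture("wrist"); cv2.imwrite("pics/w1.png",W["image"])
for d in silhouettes("wrist","gift_box"):
    P,_=cloud(W,d["region"]); zt=np.percentile(P[:,2],85); Q=P[np.abs(P[:,2]-zt)<.008]
    print(d["conf"],d["xy"],np.median(Q[:,2]),cv2.minAreaRect((Q[:,:2]*1000).astype(np.float32)))
print(current_clock())
E
```

```text
0.97 [177.5, 269.8] 0.05990544457095752 ((384.56292724609375, -31.946979522705078), (53.337703704833984, 97.65613555908203), 60.02912902832031)
0.9 [346.2, 213.8] 0.06009170526263261 ((472.37762451171875, 163.22610473632812), (50.92450714111328, 97.40715026855469), 46.99959945678711)
0.66 [218.0, 144.7] 0.05981705367034105 ((325.6249084472656, 116.52398681640625), (52.4929084777832, 97.62326049804688), 50.45688247680664)
5.4083
```

View pics/w1.png

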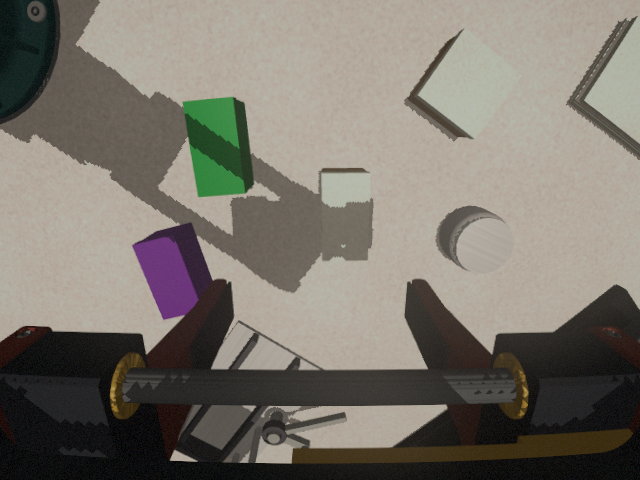

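The wrist picture shows the white-lidded carton at (346,214), with green at (218,145), purple at (177,270) and the tin at (483,245). All three views agree that the carton is at about (0.472, 0.164), 60 mm high.

```bash
python3 - <<'E'
from h import *
q=ori(46.8)
move_gripper(.088)
move_ptp([.472,.164,.12],q)
print(servo_line([.472,.164,.030],rate=.12,contact_N=15))
print(current_position(), current_finger_gap())
move_gripper(.03); print("gap",current_finger_gap())
servo_line([.472,.164,.24],rate=.2)
print("gap",current_finger_gap(),current_force())
move_ptp(bay(-75,0,240),ori(11.76))
S=capture("side"); cv2.imwrite("pics/s2.png",S["image"])
T=capture("top"); cv2.imwrite("pics/t2.png",T["image"])
print(current_clock(),current_position())
E
```

```text
False
[0.47280955 0.16415431 0.03084856] 0.08787551739493382
gap 0.049991345349198794
gap 0.049687411160946306 [ 0.378704    0.35427609 -2.82071051]
10.125 [ 0.55946103 -0.06347946  0.23977974]
```

View pics/s2.png

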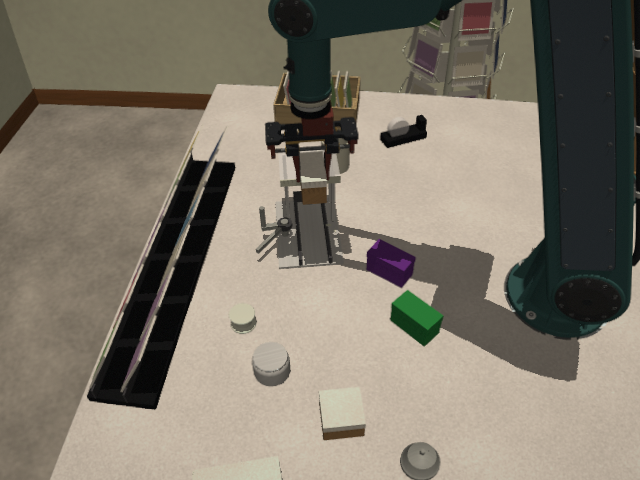

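The carton is held at a 50 mm gap and hangs over the lane at about (313,190). Next I lower it into the lane.

```bash
python3 - <<'E'
from h import *
q=ori(11.76)
servo_line(bay(-70,0,70),q,rate=.2)
print(servo_line(bay(-70,0,36),q,rate=.05,contact_N=8), current_position(), current_force())
S=capture("side"); cv2.imwrite("pics/s3.png",S["image"][130:330,180:400].repeat(3,0).repeat(3,1)[:600])
T=capture("top"); cv2.imwrite("pics/t3.png",T["image"][130:330,180:440].repeat(3,0).repeat(3,1))
print(current_clock())
E
```

```text
True [ 0.56021748 -0.06997527  0.03596334] [-0.6738265  -0.56248705  4.82010888]
11.8917
```

View pics/s3.png

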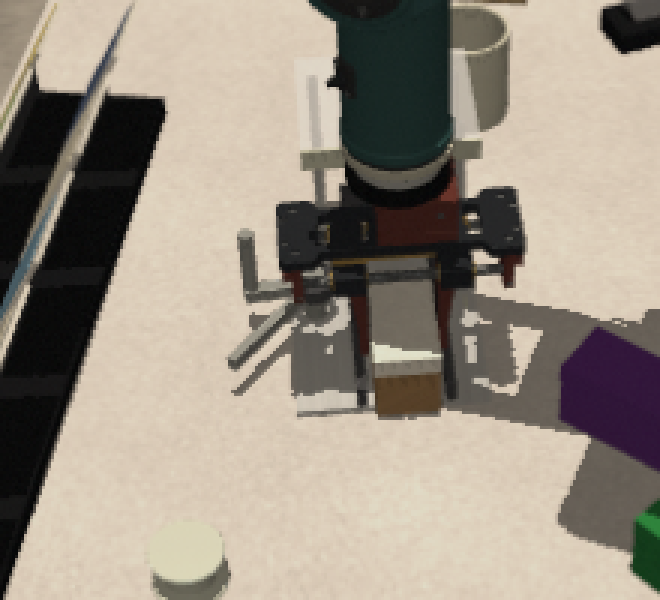

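View pics/t3.png

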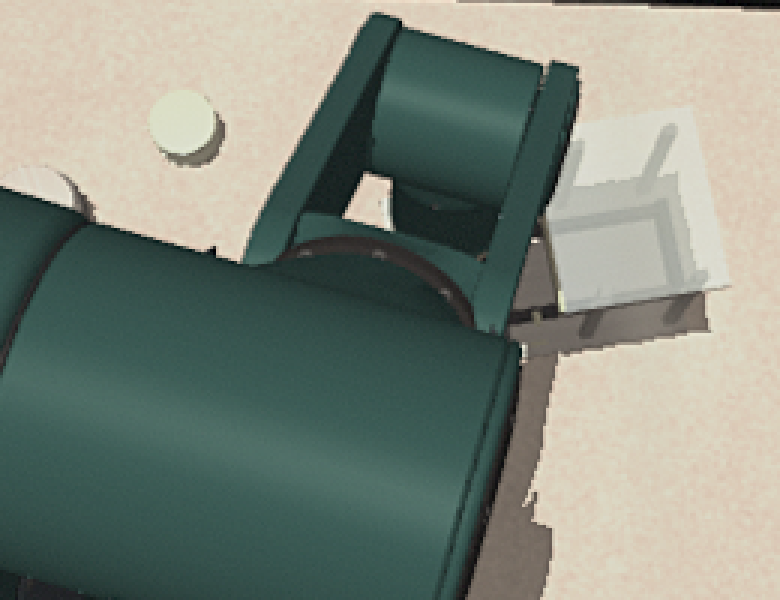

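The carton's near end is at about (405,390) in the enlarged side view, between the rails and on the floor. I'll release it, then push it in with the fingers shut and leaning back.

```bash
python3 - <<'E'
from h import *
q=ori(11.76)
move_gripper(.062)
servo_line(bay(-70,0,120),q,rate=.15)
move_gripper(.0)
ql,zz=lean(30)
move_ptp(bay(-150,0,110),ql)
S=capture("side"); cv2.imwrite("pics/s4.png",S["image"][130:330,180:400].repeat(3,0).repeat(3,1)[:600])
servo_line(bay(-150,0,40),ql,rate=.15)
print(current_clock(),current_position())
for x in range(0,1):
    r=servo_line(bay(-20,0,40),ql,rate=.08,contact_N=25); print(r,current_force())
print(((current_position()-O)@np.array([D,N,Z]).T*1000).round(1))
S=capture("side"); cv2.imwrite("pics/s5.png",S["image"][130:330,180:400].repeat(3,0).repeat(3,1)[:600])
print(current_clock())
E
```

```text
15.575 [0.54500024 0.0075468  0.04019783]
False [-0.51818602  0.97104708  0.6414909 ]
[-20.2  -0.1  39.9]
17.4
```

View pics/s4.png

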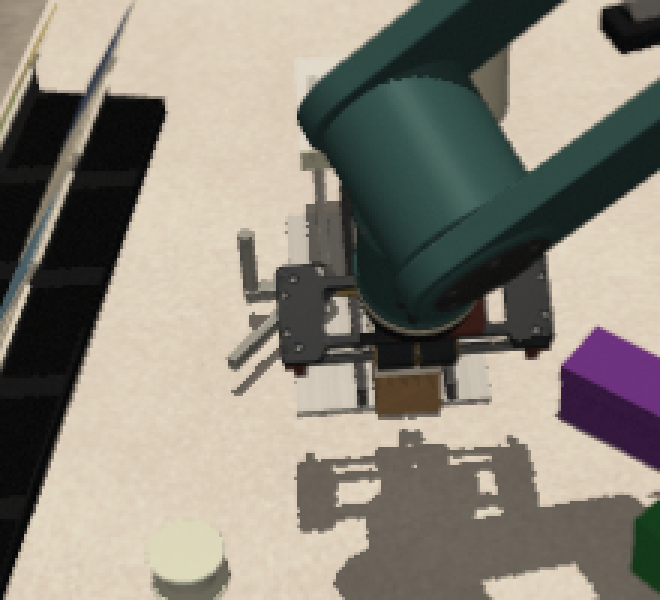

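View pics/s5.png

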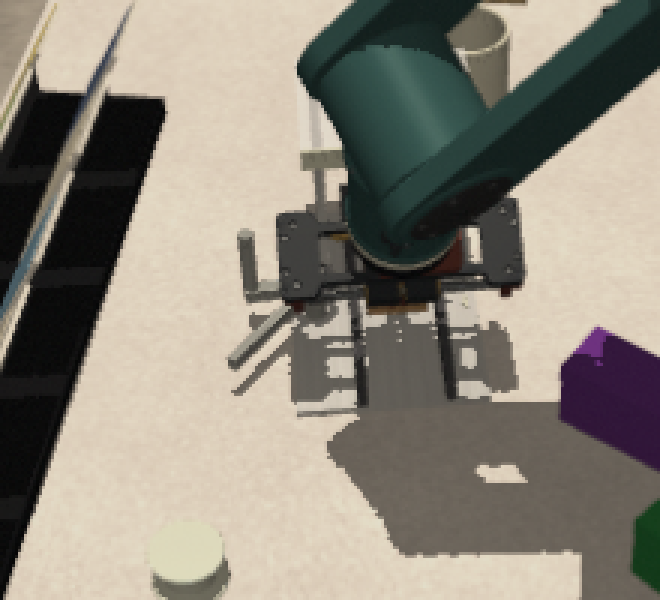

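The push works: the carton's end is ahead of the fingers at about (397,305), and the body is clear of the pin at (247,260). I'll continue to the back stop.

```bash
python3 - <<'E'
from h import *
ql,zz=lean(30)
B=lambda:((current_position()-O)@np.array([D,N,Z]).T*1000).round(1)
r=servo_line(bay(16,0,40),ql,rate=.04,contact_N=12); print(r,current_force(),B())
S=capture("side"); cv2.imwrite("pics/s6.png",S["image"][130:330,180:400].repeat(3,0).repeat(3,1)[:600])
servo_line(bay(-60,0,40),ql,rate=.2)
servo_line(bay(-130,0,140),ql,rate=.25)
move_ptp(bay(-170,150,230),ql)
S=capture("side"); cv2.imwrite("pics/s7.png",S["image"][130:330,180:400].repeat(3,0).repeat(3,1)[:600])
T=capture("top"); cv2.imwrite("pics/t7.png",T["image"][130:330,180:440].repeat(3,0).repeat(3,1))
import pickle; pickle.dump((T,S),open("ts7.pkl","wb"))
print(current_clock())
E
```

```text
True [-0.40708127  5.89576538  2.07948814] [ 4.8 -0.3 39.4]
20.0667
```

View pics/s7.png

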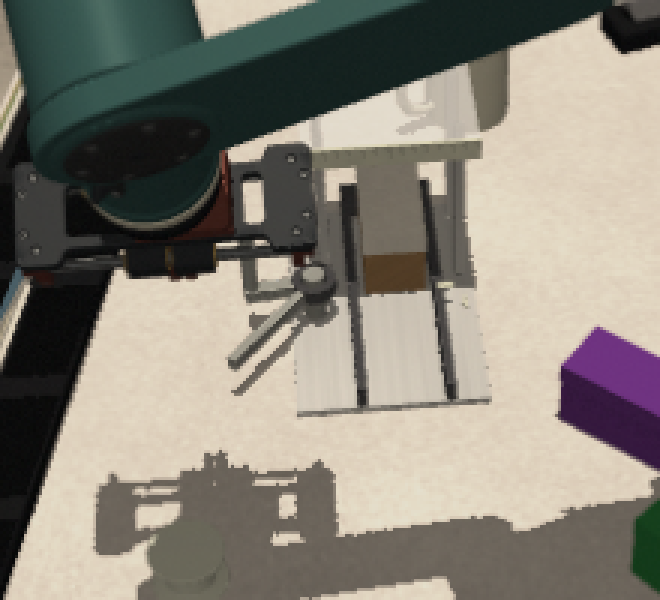

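View pics/t7.png

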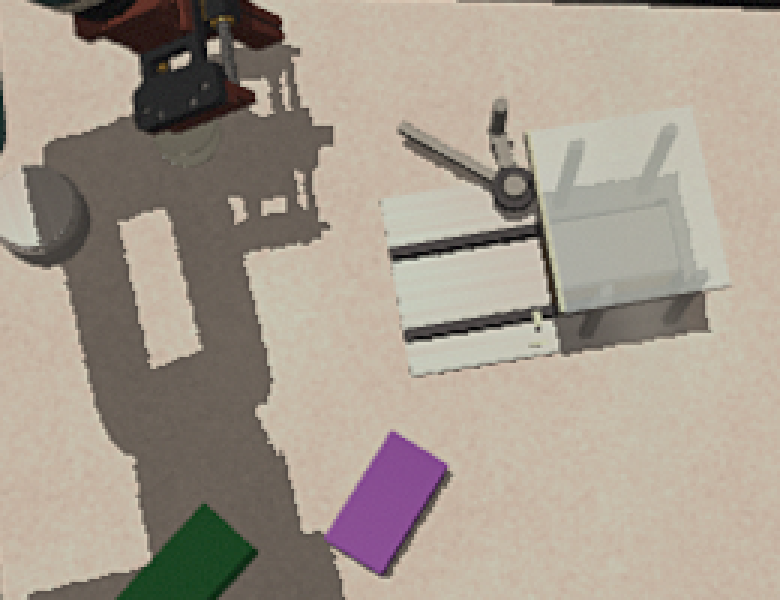

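```bash
python3 - <<'E'
from h import *
import pickle
np.set_printoptions(precision=1,suppress=True)
T,S=pickle.load(open("ts7.pkl","rb")); T0,S0=pickle.load(open("ts.pkl","rb"))
tb=lambda P:(np.atleast_2d(P)-O)@np.array([D,N,Z]).T*1000
P,uv=cloud(S); b=tb(P); m=(np.abs(b[:,1])<20)&(b[:,2]>14)&(b[:,2]<50)&(b[:,0]>-30)&(b[:,0]<60)
print("near face",m.sum(),np.median(b[m],axis=0),np.percentile(b[m,0],[5,25,75,95]))
for y in(-15,0,15):
    k=m&(np.abs(b[:,1]-y)<5); print(y,np.median(b[k,0]))
m=(b[:,0]>0)&(b[:,0]<60)&(b[:,2]>60)&(b[:,2]<75)&(np.abs(b[:,1])<60); print("top y",m.sum(),np.percentile(b[m,1],[2,98]),np.median(b[m,2]))
print("bottom edge",tb(at_z(S,[[312.3,226.7]],.006)))
X,r=tri([T,S0],[(347,164),(261.7,207.7)]); print("pin top",tb(X),r)
for nm,c in(("T",T),("S0",S0),("T0",T0)):
    P,uv=cloud(c); b=tb(P); m=(b[:,2]>60)&(b[:,2]<106)&(b[:,0]>-60)&(b[:,0]<30)&(b[:,1]>85)&(b[:,1]<150)
    print(nm,m.sum(),np.median(b[m],axis=0),b[m].min(0),b[m].max(0))
    m=(b[:,2]>28)&(b[:,2]<50)&(b[:,0]>-130)&(b[:,0]<-25)&(b[:,1]>75)&(b[:,1]<160)
    q=b[m]; print(" bar ang",np.degrees(np.median(np.arctan2(q[:,1]-65,q[:,0]+4))))
    m=(b[:,2]>42)&(b[:,2]<54)&(np.hypot(b[:,0]+4,b[:,1]-65)<30); print(" hub",m.sum(),(b[m].min(0)+b[m].max(0))/2)
E
```

```text
near face 182 [13.8 -0.2 31.8] [10.  12.2 15.4 17.4]
-15 12.9289618758191
0 13.951903576867895
15 14.27860313654239
top y 357 [-55.6  55.1] 65.98726521244525
bottom edge [[15.1 -2.8  6. ]]
pin top [[ -5.4 115.3 100. ]] [1.5, 1.5]
T 46 [ -8.6 110.9  95. ] [-13.2 107.5  62.9] [ -2.5 119.5 105.8]
 bar ang 140.73981988344377
 hub 177 [-7.  70.8 48.1]
S0 81 [-11.3 114.8  87.4] [-17.3 108.7  60.1] [ -0.3 120.7 104.1]
 bar ang 141.91488474405062
 hub 154 [-7.5 71.1 47.4]
T0 46 [ -8.4 111.3  94.4] [-13.3 107.6  62.7] [ -2.3 119.  105. ]
 bar ang 140.6097116862352
 hub 179 [-7.9 70.7 47.9]
```

The carton's near face measures about x = 13.5 mm, against 12 mm expected. That puts its origin near 61.5 mm, so it is home. The pin is at about bay (-8.5, 114.5), with the collar near 0.03 rad. I'll pinch the pin next.

```bash
python3 - <<'E'
from h import *
np.set_printoptions(precision=1,suppress=True)
ql,zz=lean(34)
B=lambda:((current_position()-.019*zz-O)@np.array([D,N,Z]).T*1000).round(1)
move_gripper(.040)
g=bay(-8.5,114.5,84)+.019*zz
move_ptp(g-.09*zz,ql)
print(servo_line(g,ql,rate=.1,contact_N=8),B(),current_force())
S=capture("side"); cv2.imwrite("pics/s8.png",S["image"][130:330,180:400].repeat(3,0).repeat(3,1)[:600])
move_gripper(.004); print("gap",current_finger_gap(),current_force(),current_clock())
E
```

```text
False [ -8.6 114.9  84.5] [-0.5 -0.5 -0.7]
gap 0.011317466237134165 [-1.   1.1  0.9] 23.1583
```

View pics/s8.png

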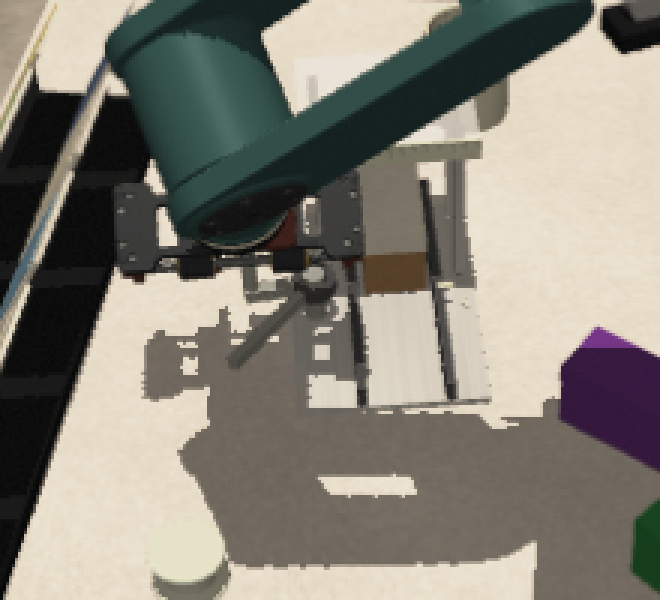

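The side view shows the jaws round the pin at about (247,270). The gap is 11.3 mm, which fits the 12 mm pin. I'll follow the arc and watch the force.

```bash
python3 - <<'E'
from h import *
np.set_printoptions(precision=1,suppress=True)
ql,zz=lean(34)
B=lambda:((current_position()-.019*zz-O)@np.array([D,N,Z]).T*1000).round(1)
for a in list(range(105,220,10)):
    r=np.radians(a); p=bay(-4+50*np.cos(r),65+50*np.sin(r),84)+.019*zz
    hit=servo_line(p,ql,rate=.06,contact_N=25)
    print(a,hit,B(),current_force(),round(current_finger_gap()*1000,1))
    if hit: break
print(current_clock())
E
```

```text
105 False [-16.8 113.1  84.1] [-0.6 -1.1  2.2] 11.1
115 False [-25.2 110.6  84.2] [-0.1 -1.5  1.6] 11.3
125 False [-33.1 106.9  84.1] [2.3 1.9 0.8] 11.7
135 False [-40.3 102.2  84.2] [ 4.   3.6 -0.4] 11.5
145 False [-46.6  96.7  84.2] [5.5 6.3 0.3] 11.4
155 False [-51.7  90.5  84.2] [ 6.2  9.3 -0.2] 11.3
165 False [-56.   83.6  84.2] [ 6.4 16.6  0.8] 11.5
175 False [-58.1  74.4  84.3] [ 3.8 21.1  6. ] 11.6
185 False [-57.8  63.1  84.2] [-1.8 19.8  8.8] 11.6
195 False [-55.1  52.5  84.2] [-3.5 15.1  9.7] 11.3
205 False [-51.1  43.7  84.2] [-2.7 10.1  8.9] 11.7
215 False [-45.9  36.1  84.2] [-1.8  7.2  5.4] 11.3
26.6583
```

```bash
python3 - <<'E'
import numpy as np
p=np.array([[-8.6,114.9],[-16.8,113.1],[-25.2,110.6],[-33.1,106.9],[-40.3,102.2],[-46.6,96.7],[-51.7,90.5],[-56,83.6],[-58.1,74.4],[-57.8,63.1],[-55.1,52.5],[-51.1,43.7],[-45.9,36.1]])
A=np.c_[2*p,np.ones(len(p))]; s=np.linalg.lstsq(A,(p**2).sum(1),rcond=None)[0]; print(s[:2],np.sqrt(s[2]+s[:2]@s[:2]))
for c in((-4,65),s[:2],(-7,65)): print(c,np.degrees(np.arctan2(p[:,1]-c[1],p[:,0]-c[0]))%360, np.hypot(*(p-c).T))
E
python3 - <<'E'
from h import *
S=capture("side"); cv2.imwrite("pics/s9.png",S["image"][130:330,180:400].repeat(3,0).repeat(3,1)[:600])
W=capture("wrist"); cv2.imwrite("pics/w9.png",W["image"])
E
```

```text
[-11.33027938  67.02147514] 46.47696505881948
(-4, 65) [ 95.26688966 104.90175714 114.9342951  124.7803939  134.29845409
 143.34590465 151.87143238 160.31826083 170.14313225 182.0226163
 193.74567262 204.33387657 214.59548404] [50.11157551 49.77398919 50.2871753  51.01391967 51.97624457 53.10037665
 54.0882612  55.22644294 54.91056365 53.83353973 52.60665357 51.6923592
 50.90009823]
[-11.33027938  67.02147514] [ 86.73623511  96.76957989 107.65469239 118.63016384 129.47165503
 139.92028762 149.81825253 159.63831573 171.03474576 184.82363338
 198.35428991 210.38790746 221.8115828 ] [47.95630895 46.40202902 45.73244996 45.43366022 45.5716285  46.09520616
 46.70070099 47.64694562 47.34817205 46.63488932 46.11574226 46.10338254
 46.3810652 ]
(-7, 65) [ 91.83651002 101.51594917 111.75806927 121.91926121 131.83367348
 141.32255142 150.29654731 159.21364695 169.57679437 182.14195398
 194.56752146 205.78022657 216.60978653] [49.92564471 49.08818595 49.09786146 49.36415704 49.92724707 50.72524027
 51.46202483 52.41144913 51.95738639 50.83551908 49.69768606 48.97448315
 48.46049938]
```

View pics/s9.png

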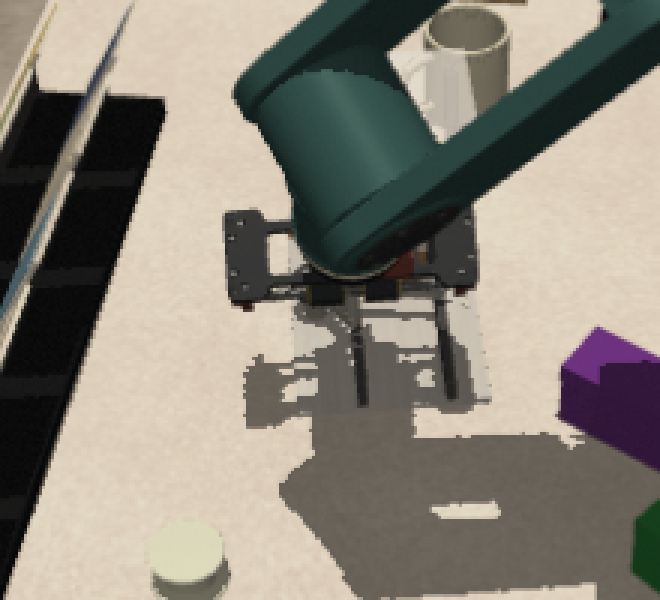

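View pics/w9.png

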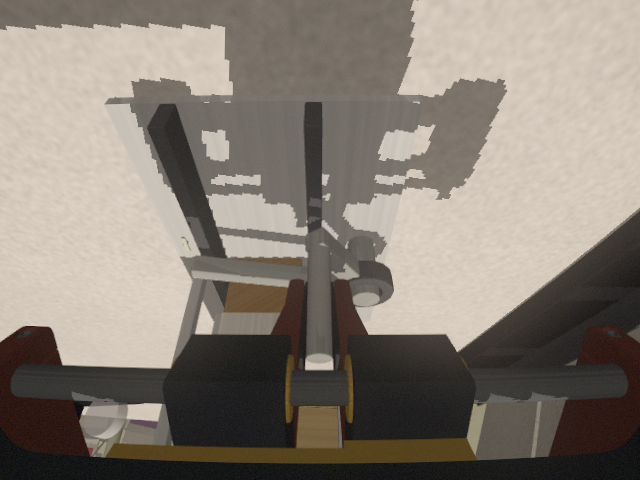

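The wrist view shows the pin between the jaws at about (318,290). The bar runs from the hub at (365,280) nearly across the lane, with its end at (195,265) by the tick at (187,243). I'll finish to the end stop.

```bash
python3 - <<'E'
from h import *
np.set_printoptions(precision=1,suppress=True)
ql,zz=lean(34)
B=lambda:((current_position()-.019*zz-O)@np.array([D,N,Z]).T*1000).round(1)
for a in (221,225,229,233,237):
    r=np.radians(a); p=bay(-4+50*np.cos(r),65+50*np.sin(r),84)+.019*zz
    hit=servo_line(p,ql,rate=.03,contact_N=18)
    b=B(); print(a,hit,b,current_force(),round(current_finger_gap()*1000,1),np.degrees(np.arctan2(b[1]-65,b[0]+4))%360)
    if hit: break
W=capture("wrist"); cv2.imwrite("pics/w10.png",W["image"])
print(current_clock())
E
```

```text
221 False [-42.3  32.1  84.2] [-1.5  5.8  6. ] 11.0 220.66283681200622
225 False [-39.8  29.7  84.2] [-1.   4.5  3.8] 11.3 224.597082735298
229 True [-39.   29.2  84.1] [-1.5  3.8  4.4] 11.4 225.64738238694187
27.6083
```

View pics/w10.png

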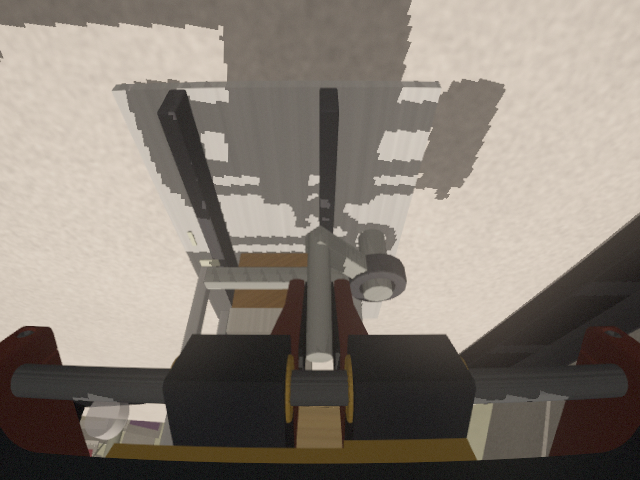

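```bash
python3 - <<'E'
from h import *
np.set_printoptions(precision=1,suppress=True)
ql,zz=lean(34)
B=lambda:((current_position()-.019*zz-O)@np.array([D,N,Z]).T*1000).round(1)
r=np.radians(229); p=bay(-4+50*np.cos(r),65+50*np.sin(r),84)+.019*zz
print(servo_line(p,ql,rate=.02,contact_N=25),B(),current_force())
move_gripper(.04)
p=current_position(); servo_line(p-.1*zz,ql,rate=.15)
move_ptp(bay(-200,60,240),ori(11.76))
import pickle
S=capture("side"); cv2.imwrite("pics/s11.png",S["image"][130:330,180:400].repeat(3,0).repeat(3,1)[:600])
T=capture("top"); cv2.imwrite("pics/t11.png",T["image"][130:330,180:440].repeat(3,0).repeat(3,1))
pickle.dump((T,S),open("ts11.pkl","wb"))
tb=lambda P:(np.atleast_2d(P)-O)@np.array([D,N,Z]).T*1000
P,uv=cloud(S); b=tb(P); m=(np.abs(b[:,1])<20)&(b[:,2]>48)&(b[:,2]<60)&(b[:,0]>-10)&(b[:,0]<60)
print("near face",m.sum(),np.median(b[m],axis=0))
for c in(S,T):
    P,uv=cloud(c); b=tb(P); m=(b[:,2]>36)&(b[:,2]<50)&(b[:,0]>-30)&(b[:,0]<10)&(b[:,1]>-42)&(b[:,1]<40); q=b[m]
    print("bar",m.sum(),np.polyfit(q[:,1],q[:,0],1),q.min(0),q.max(0))
print(current_clock(),current_finger_gap())
E
```

```text
False [-38.8  29.1  84.2] [-0.1 13.9  7.1]
near face 66 [13.4  0.8 53.8]
bar 136 [-0.1 -4.8] [-29.2 -40.3  36.4] [ 9.7 39.6 49.7]
bar 131 [-0.1 -4.4] [-29.4 -39.4  36.5] [ 1.6 39.9 49.3]
30.1667 0.039560888027754045
```

View pics/s11.png

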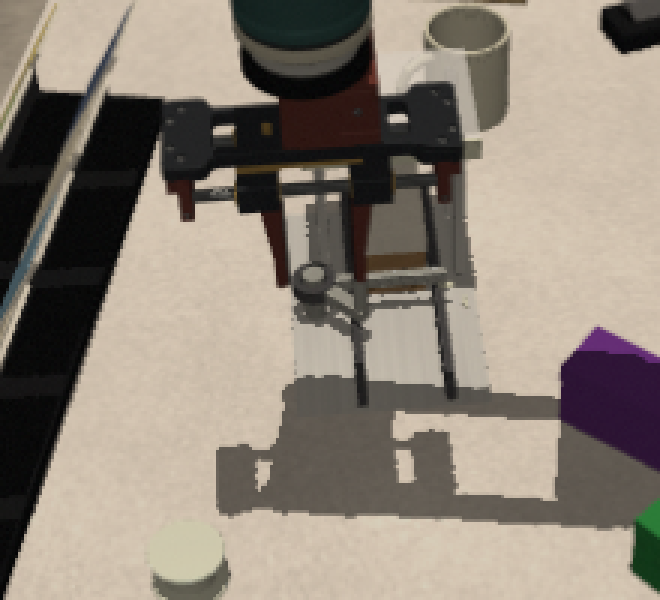

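View pics/t11.png

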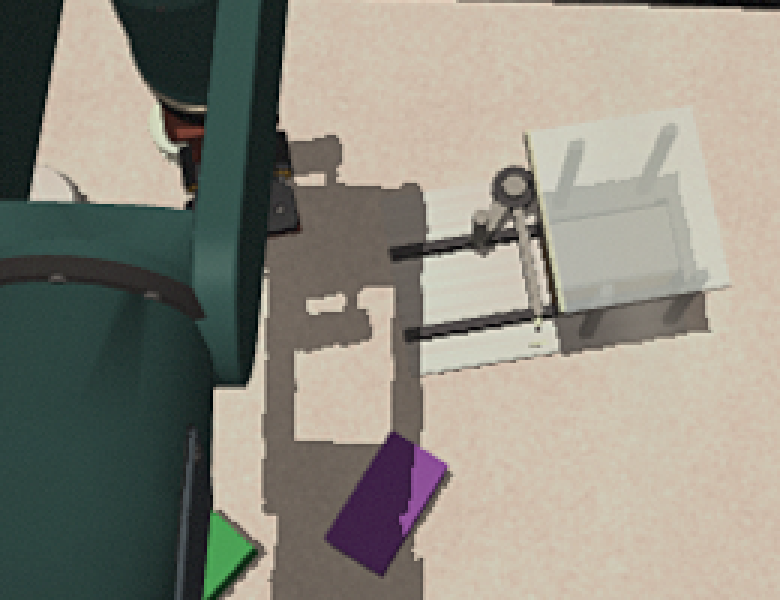

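```bash
python3 - <<'E'
from h import *
import pickle
np.set_printoptions(precision=3,suppress=True)
tb=lambda P:(np.atleast_2d(P)-O)@np.array([D,N,Z]).T*1000
for c in reversed(pickle.load(open("ts11.pkl","rb"))):
    P,uv=cloud(c); b=tb(P); m=(b[:,2]>37)&(b[:,2]<49)&(b[:,0]>-14)&(b[:,0]<6)&(b[:,1]>-45)&(b[:,1]<25); q=b[m]
    k=np.polyfit(q[:,1],q[:,0],1); print("bar",m.sum(),k,"x at -40,0,25,65",np.polyval(k,[-40,0,25,65]))
E
```

```text
bar 100 [-0.019 -4.486] x at -40,0,25,65 [-3.727 -4.486 -4.961 -5.72 ]
bar 94 [ 0.001 -2.896] x at -40,0,25,65 [-2.948 -2.896 -2.864 -2.813]
```

The bar lies along bay -y to within 0.02 rad, which puts the collar at its end stop. The near face at 13.4 mm puts the carton's origin at about 61.4 mm. The gripper is clear, so I'm handing in.

```bash
python3 - <<'E'
from bench import *
print(current_force()); print(close_job(),current_clock())
E
```

```text
[-0.01345844 -0.11194753 -0.12563204]
the job is handed in; nothing more can be done
the job is handed in; nothing more can be done
```

The display bay is restocked and the job is handed in; the clock stood at about 30 s of the 72 s. `close_job` gives no verdict, so what follows rests on my own measurements.

**What I did:** I lifted the white-lidded carton (held at a 50 mm gap) and set it between the rails. I pushed it under the roof with shut fingers leaning back 30°, until it met the back stop. Then I pinched the collar pin and turned it to its end stop, let go, and backed off.

**Last checks:**
- **Carton:** its near face measured 13.4 mm along the lane, against 12 mm expected. That puts its origin at about x = 61.4 mm (allowed 53–66). It was also centred to about 1 mm, with its top at the expected height.
- **Collar:** the bar lay across the lane in line with the tick, within about 0.02 rad of straight in both views.
- **Robot:** it was clear of everything, with about 0 N on the tool.

**What disagreed or was not checked:**
- **Pin force:** partway round the arc, the force on the tool reached about 21 N sideways. The gripper also ran up to 5 mm outside the nominal 50 mm radius. The force fell off before the end stop, and the final bar position fits the bay's geometry.
- **Other items:** I did not measure the square carton, tin, spool or mug again at the end. The spool and mug look unmoved in the last side view; the square carton and tin are not visible there. No unexpected contact showed in the forces I read.

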